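# Draw the cedar balls from the counter dispenser

## Task

Two small dispensers stand on the table. At the one holding the pale cedar-wood balls, pull the slide gate out by its upright brass pull so that both balls drop into the tray below, then push the gate fully shut again and let go. Leave the gate of the dispenser with the blue balls shut.

Things in the scene. Friction and masses are not known exactly. Their poses are not given: they have to be found in the camera images.
- cedar: Dispenser with two pale cedar-wood balls: dark wooden stand, fixed, base 146 (x) x 122 (y) mm; bin with front of brass bars, flared rim 178 mm high; open tray below, inside x -86 to 44, y -53 to 53 mm, floor z 12 to 21 mm, front lip 40 mm high. Origin: on the table under the bin's centre, z up, -x its front, toward which the gate pulls out (toward the robot, within 15 degrees).
- cedar_gate (a joint): Cedar slide gate, m: 0 shut, grows pulled out along cedar -x, stop 0.060; stays where left, slides at 2 to 4 N; balls drop at about 0.045. Upright brass pull on its front tongue, 24 (x) x 18 (y) mm, centre when shut at x -122, y 0 in cedar; grip it between z 98 and 150 mm (tongue top z 94). The bin's rim (z 178) reaches forward to x -49 mm.
- cedar_ball_0_center (a point): Centre of a waxed pale cedar-wood ball, 40 mm in diameter, 30 g; it lies on the gate in the left (+y) half of the bin, its centre 114 mm above the table.
- cedar_ball_1_center (a point): Centre of the second pale cedar-wood ball, the same, in the right (-y) half of the bin.
- blue_gate (a joint): Slide gate of the other dispenser, which is the same but holds two blue balls; 0 shut, in m. To be left shut.
There are look-alikes about, which are no part of the job. Leave any red or turquoise look-alike of the part that bears cedar_ball_0_center alone.

How it is judged:
By the outcome, as a careful person would: the job done as asked, in the order asked, and still so for the second after the job is handed in, with the robot touching nothing.
It also fails if it takes over 35 s, if anything falls off the work surface, if the arm or the gripper's body presses on something with over 40 N, if the wrist force passes 120 N, or if a joint passes its speed limit or range.

## Robot

A 6-joint arm with a two-finger parallel gripper is mounted at the origin on a cart in front of the work surface, level with it; the furniture and walls round the work are solid. World frame = base frame: x ahead of the robot, y to its left, z up, the work surface at z = 0. Lengths are in mm, angles in rad, forces in N, time in s.
With the tool pointing down it reaches from about 300 to 775 mm from the base axis. Payload 14.6 kg.
Tool frame: the origin (TCP) lies at the very end of the fingers, on their centre line; the grasp point (between the pads) lies 19 mm behind it; z points along the fingers, y is the direction in which the jaws open and shut (so a half turn about z gives the same grasp; the last joint's range is limited). The gripper opens to 94 mm and grips with 3 to 60 N. Pads are 16 mm wide; open, the fingers measure 119 mm over their backs; the gripper's body (75 mm by 177 mm) begins 78 mm behind the grasp point.
Start: joints at [-1.318, 0.3, 1.521, -0, 1.321, -0.067], TCP at [172.9, -522.106, 205.446] pointing down, gripper open.
Joint ranges: [-3.03, 3.03], [-0.79, 2.21], [0.23, 2.52], [-1.04, 4.18], [0, 3.07], [-2.55, 2.55]. Speed limits (rad/s): [2.22, 2.22, 2.57, 3.14, 3.14, 3.14].

## Interface

Orientations are given as [roll, pitch, yaw] about the fixed x, y, z axes, in that order (R = Rz(yaw) Ry(pitch) Rx(roll)).
In Python, from cell import manip gives the robot as it stands.
- The arm moves only by the shell command python3 -m inch 'ROWS' [FORCE]. ROWS is a JSON object of lists of equal length, an entry for each row: "grip": the opening, from -1 (shut) to 1 (fully open), so that 0 is half open; "travel": the shift along the world's x, y, z in cm, a list of three; "turn": the turn, a rotation vector about the world's x, y, z in degrees, a list of three. A call has 1 to 10 rows; each row is the pose to reach, as a shift and turn from the pose measured when the call began; what a row does not reach only later rows make up. A row lasts 1/8 s, in which the tool goes at most 62.5 mm and 10.7 degrees, less where a joint would pass 70% of its speed; a pose out of reach is approached as far as the arm can. A call with a gripper value outside its range is refused whole. The fingers move at their own pace and stop on an object; FORCE is the grip in N (left out, the last holds). Time passes only in rows, so rows that repeat a pose let the fingers close. It gives the time, the measured TCP pose, the force and the opening at its end, in the units of the state.
- manip.read_state(): the state, without advancing time (a new reading comes with each control period).
- manip.camera(name): name is "scene" or "top" or "wrist"; returns (picture, depth): 400x640x3 uint8, red, green, blue; 400x640 float32, mm along the optical axis (not along the pixel's ray), 0 where there is no reading.
- manip.calibration(name): a dict with "fx", "fy", "cx", "cy" (pixels), "world_from_camera" (4x4, takes a point from camera to world coordinates). Camera axes: x right, y up, looking along -z (the intrinsics and any distortion apply to the point x, -y, -z); pixel columns grow to the right and rows downward; lengths in mm; the calibration is good to about 2 mm. A picture is of the moment at which its call begins: read the wrist's pose just before it. calibration takes no time and is no camera call; for the wrist camera it gives the pose at the moment of the call.
- manip.sign_off(): hands the job in, once; it reports no verdict.
Trained networks look in the newest picture that a camera, given by its name, has taken for a name from the list of things; names that differ only in an ending like _2 or _b are one class to them, and where a whole thing is asked for, a point or a joint stands for the part that bears it (a point fixed in the world has none). Each returns a list of dicts, best first, with "p" (0 to 1); they miss things now and then, are a little off and sometimes report something else, mostly with a low value. They report only what shows in the picture. A call takes as long as a camera call. They do not tell look-alikes from the thing itself.
- manip.look_for(camera, label): "bbox" ([left, top, right, bottom] in pixels, round what is visible of it).
The state is a dict: "clock": time; "joints": joint angles; "qd": joint speeds; "effort": joint torques, N m; "eef_pos": TCP position; "eef_rot": TCP orientation; "wrist_force": force on the tool from outside, world axes, zero at the start; "moment": the same for the moment, N m; "finger_gap": finger opening in mm.
Only numpy, scipy, OpenCV 4.12 (cv2) and the standard library are available. Lean on these libraries where they do the work, as an engineer would, in place of code of your own. Each camera call takes 0.05 s, during which the arm holds its last target.

## Working session

There is one attempt and no reset: what is moved stays moved. The work goes in short steps, Python scripts to look and compute and a shell command to move; the robot and the scene stay as the last step left them, time stands still between calls to the robot, and variables do not carry over. Pictures are saved under pics/ and viewed, and the job is handed in when it is done.

```bash
ls; mkdir -p pics; python3 - <<'E'
from cell import manip
import cv2,numpy as np
for n in ["scene","top"]:
    p,d=manip.camera(n); cv2.imwrite(f"pics/{n}0.png",p[:,:,::-1]); np.save(f"pics/{n}0.npy",d)
    for l in ["cedar","cedar_gate","cedar_ball_0_center"]:
        print(n,l,[(np.round(r["bbox"]),round(r["p"],2)) for r in manip.look_for(n,l)])
    c=manip.calibration(n); print(c)
print(manip.read_state())
E
```

```text
pics
scene cedar [(array([363., 144., 470., 292.]), 0.62)]
scene cedar_gate [(array([381., 200., 439., 294.]), 0.93)]
scene cedar_ball_0_center [(array([321., 200., 344., 223.]), 0.67), (array([316., 239., 343., 265.]), 0.61), (array([386., 195., 409., 216.]), 0.51), (array([362., 143., 468., 293.]), 0.16)]
{'fx': 516.5419512056641, 'fy': 516.5419512056641, 'cx': 315.8822794183985, 'cy': 199.3495503781637, 'world_from_camera': array([[ 2.34564931e-01,  8.07305089e-01, -5.41514346e-01,
         1.66439283e+02],
       [-9.72039602e-01,  1.88555219e-01, -1.39949781e-01,
         5.75102015e+01],
       [-1.08768140e-02,  5.59200700e-01,  8.28960959e-01,
         7.98539594e+02],
       [ 0.00000000e+00,  0.00000000e+00,  0.00000000e+00,
         1.00000000e+00]])}
top cedar [(array([341., 138., 422., 245.]), 0.61)]
top cedar_gate [(array([356., 171., 404., 245.]), 0.87)]
top cedar_ball_0_center [(array([310., 178., 327., 196.]), 0.6), (array([321., 214., 334., 232.]), 0.55), (array([357., 176., 379., 189.]), 0.47)]
{'fx': 389.32412898925645, 'fy': 389.32412898925645, 'cx': 315.98653154
[... 355 characters left out ...]
0000000e+00,
         1.00000000e+00]])}
{'clock': 0.4, 'joints': array([-1.31761155e+00,  2.99967581e-01,  1.52105792e+00,  1.72007405e-05,
        1.32070272e+00, -6.65892327e-02]), 'qd': array([ 0.00019669, -0.00157689, -0.00178659, -0.00053357,  0.0003809 ,
        0.00203418]), 'effort': array([-7.40147043e-04, -5.31198335e+01, -3.52602446e+01,  7.08156126e-02,
        2.19183433e-02, -2.00590273e-05]), 'eef_pos': array([ 172.89180484, -522.08164433,  205.38397141]), 'eef_rot': array([-3.14145850e+00, -2.56484117e-05,  3.19769749e-01]), 'wrist_force': array([ 0.46419266, -0.1337866 ,  1.15566711]), 'moment': array([-0.04693189,  0.05046562,  0.05231135]), 'finger_gap': 94.0462339924818}
```

View pics/scene0.png

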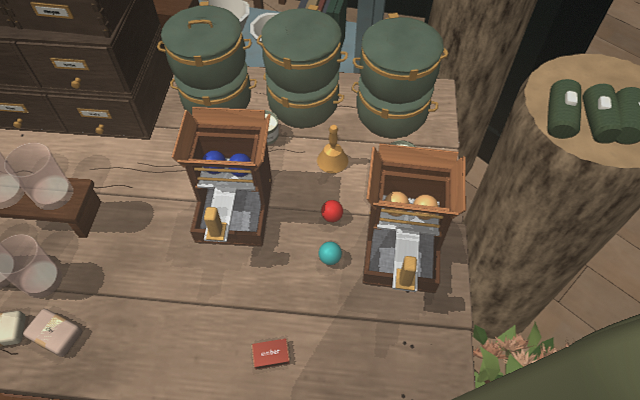

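View pics/top0.png

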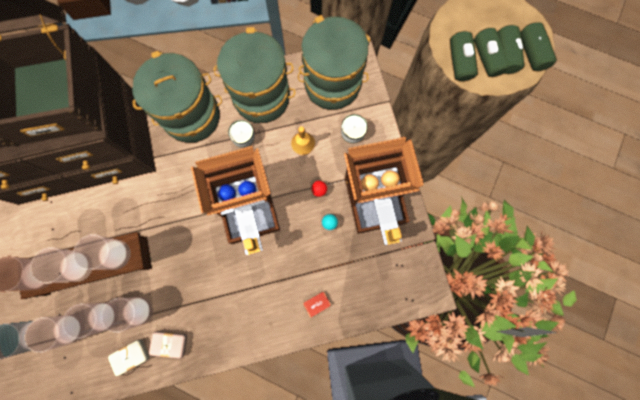

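The right dispenser, scene (415,215) and top (383,190), holds the two pale balls. The left one, scene (222,175), holds blue balls. A red ball (332,211) and a turquoise ball (330,253) lie loose on the table. Next I'll crop to confirm and measure.

```bash
cat > h.py <<'E'
import numpy as np
def cloud(d,c):
    v,u=np.mgrid[0:d.shape[0],0:d.shape[1]]
    P=np.stack([(u-c["cx"])/c["fx"]*d,-(v-c["cy"])/c["fy"]*d,-d],-1)
    M=np.array(c["world_from_camera"]); return P@M[:3,:3].T+M[:3,3]
E
python3 - <<'E'
from cell import manip
import cv2,numpy as np
from h import cloud
for n,(l,t,r,b) in dict(scene=(350,130,480,300),top=(335,130,430,255)).items():
    p=cv2.imread(f"pics/{n}0.png"); d=np.load(f"pics/{n}0.npy"); W=cloud(d,manip.calibration(n))
    cv2.imwrite(f"pics/{n}_crop.png",cv2.resize(p[t:b,l:r],None,fx=3.5,fy=3.5,interpolation=cv2.INTER_CUBIC))
    hsv=cv2.cvtColor(p,cv2.COLOR_BGR2HSV)
    w=W[t:b,l:r]; m=(w[...,2]>100)
    vs,us=np.nonzero((W[...,2]>102)&(W[...,2]<165))
    k=(us>l)&(us<r)&(vs>(250 if n=="scene" else 222))&(vs<b)
    q=W[vs[k],us[k]]; print(n,"pull",len(q),q.mean(0),q.min(0),q.max(0))
    for v in ((vs[k].min(),vs[k].max()) if k.any() else ()): print(v)
    top=q[q[:,2]>q[:,2].max()-6]; print("top face",len(top),top.mean(0),top.min(0),top.max(0))
    # balls: warm bright
    B=(hsv[...,0]>12)&(hsv[...,0]<24)&(hsv[...,2]>150)&(W[...,2]>110)&(W[...,2]<140)
    B[:,:l]=0;B[:,r:]=0;B[:t]=0;B[b:]=0; 
    num,lab,st,ce=cv2.connectedComponentsWithStats(B.astype(np.uint8))
    for i in range(1,num):
        if st[i,4]>15: print("blob",ce[i],st[i,4],np.median(W[lab==i],0))
    # rim points
    k=(W[...,2]>168)&(W[...,2]<186);k[:,:l]=0;k[:,r:]=0;k[:t]=0;k[b:]=0
    q=W[k][:,:2].astype(np.float32); print("rim",len(q),cv2.minAreaRect(q))
    # front wall lip of tray / tongue z~94
    k=(W[...,2]>90)&(W[...,2]<97);k[:,:l]=0;k[:,r:]=0;k[:t]=0;k[b:]=0
    q=W[k]; print("tongue",len(q),q.mean(0),cv2.minAreaRect(q[:,:2].astype(np.float32)))
E
```

```text
scene pull 389 [511.35373567  14.95228991 136.1900872 ] [503.69002591   4.97741451 102.03040823] [528.90954431  23.92308342 152.59750299]
256
284
top face 166 [515.66287072  14.41189985 148.88903419] [503.69002591   6.0410128  146.6150965 ] [528.22911387  23.07621914 152.59750299]
blob [398.6884058 197.0942029] 138 [635.70736731  45.30322985 130.99153416]
blob [425.38341969 200.54404145] 193 [639.29019303   3.65577874 130.27955598]
blob [406.06451613 212.20430108] 93 [610.6007241   30.47294167 130.83955998]
rim 1390 ((647.4473876953125, 25.56887435913086), (119.59964752197266, 143.63563537597656), 5.1298723220825195)
tongue 1740 [587.1641392   21.23350876  93.32268423] ((583.7125854492188, 20.608951568603516), (166.22482299804688, 121.17333221435547), 5.373194694519043)
top pull 153 [517.39399208  14.80999403 140.89904277] [506.43447343   3.20930535 103.62291373] [530.27168874  21.80412865 153.78940118]
227
240
top face 81 [518.80520037  12.18563658 150.13939946] [507.42386512   4.00392577 147.79229011] [529.67027655  21.40244712 153.78940118]
blob [389.59477124 178.18300654] 153 [636.65262402   1.01523836 126.37551616]
blob [370.02777778 181.61805556] 144 [634.64722004  44.37053678 128.33998556]
blob [390.475 236.05 ] 40 [513.71116452  20.30094175 123.34766095]
rim 883 ((649.2575073242188, 23.368328094482422), (117.46726989746094, 143.20114135742188), 4.895801544189453)
tongue 741 [584.27168652  18.62261361  94.09849097] ((587.9071044921875, 35.08615493774414), (114.71623992919922, 167.72035217285156), 86.35208892822266)
```

View pics/scene_crop.png

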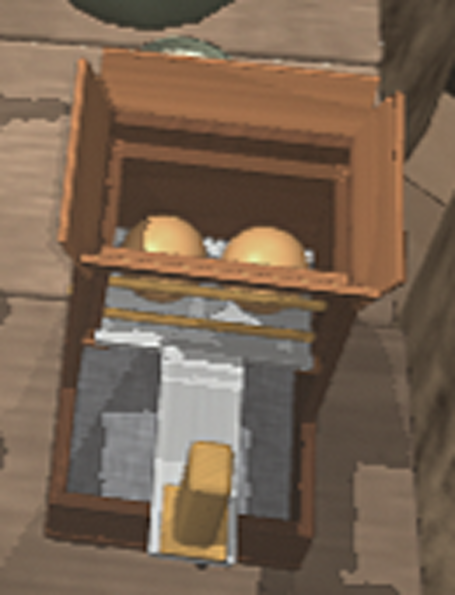

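The crop confirms it: two pale balls in the right dispenser, brass pull at scene (407,270). It stands at about 5° yaw, with the pull at about (517,13.5). Next I'll check for obstacles along the approach.

```bash
python3 - <<'E'
from cell import manip
import numpy as np
from h import cloud
A=[]
for n in ["scene","top"]:
    d=np.load(f"pics/{n}0.npy"); W=cloud(d,manip.calibration(n))[d>0]; A.append(W)
W=np.vstack(A)
for x in range(50,700,50):
    print(x,[ (lambda k:int(W[k,2].max()) if k.any() else None)((abs(W[:,0]-x)<25)&(abs(W[:,1]-y)<25)) for y in range(-600,301,50)])
E
```

```text
50 [-773, -771, -769, -770, -771, -771, -770, -771, -683, -673, None, None, None, None, -410, -671, -676, -772, -771]
100 [-778, -773, -769, -771, -773, -770, -227, -195, -191, -669, -257, -249, -215, -200, -218, -668, -678, -766, -768]
150 [None, None, None, None, -161, -156, -196, -187, -185, 5, -12, -671, -670, -668, -670, -670, -673, -773, -770]
200 [-774, None, -233, None, -147, -100, -105, -83, -112, -137, -166, -203, 664, 192, 171, -770, -775, None, None]
250 [-774, None, -183, -180, -92, 25, 33, 32, -72, -86, -138, 302, 666, 243, None, None, None, None, None]
300 [None, None, -168, -117, -79, -78, -29, -62, -61, -87, -106, -149, 0, 2, 4, 5, 4, 4, 4]
350 [None, None, -150, -102, -65, -60, -56, -53, -72, 3, 4, 4, 6, 5, 6, 5, 16, 5, 4]
400 [None, -240, -159, -102, -66, -51, -60, -65, -81, -4, 4, 4, 5, 5, 4, 17, 19, 5, 5]
450 [-770, -241, -166, -152, -99, -42, -62, -104, -102, -132, 4, 5, 5, 5, 5, 5, 5, 4, 4]
500 [None, None, -177, -157, -110, -55, -64, -98, -97, -108, 4, 4, 153, 100, 5, 5, 4, 5, 152]
550 [-777, None, None, -260, -129, -116, -122, -114, -118, -168, 5, 44, 152, 98, 41, 41, 4, 44, 153]
600 [-770, None, -772, -258, -197, -177, -172, -183, -178, -188, 4, 178, 178, 180, 179, 43, 4, 178, 179]
650 [-769, -771, -774, -773, -775, -773, -206, -198, None, None, 2, 179, 155, 155, 178, 42, 25, 178, 168]
```

```bash
python3 - <<'E'
from cell import manip
import numpy as np
from h import cloud
for n in ["scene","top"]:
    d=np.load(f"pics/{n}0.npy"); W=cloud(d,manip.calibration(n))
    k=(d>0)&(W[...,2]>190)&(W[...,0]<350)
    vs,us=np.nonzero(k); q=W[k]
    print(n,k.sum())
    if k.sum():
        print(us.min(),us.max(),vs.min(),vs.max()); i=np.linspace(0,len(q)-1,25).astype(int)
        for j in i: print(us[j],vs[j],q[j].round())
E
```

```text
scene 8301
452 639 314 399
638 314 [241. -17. 657.]
628 329 [234. -12. 662.]
626 336 [231. -11. 663.]
601 342 [231.  -7. 656.]
592 347 [230.  -6. 653.]
618 351 [228. -10. 659.]
608 355 [227.  -8. 657.]
563 359 [230.  -3. 641.]
597 362 [226.  -7. 652.]
609 365 [226. -10. 654.]
600 368 [225.  -8. 653.]
572 371 [226.  -4. 644.]
524 374 [229.   3. 623.]
597 376 [223.  -7. 651.]
519 379 [227.   4. 621.]
569 381 [223.  -3. 642.]
612 383 [221. -10. 654.]
487 386 [229.  10. 602.]
509 388 [225.   6. 616.]
519 390 [224.   4. 622.]
523 392 [223.   3. 621.]
518 394 [223.   4. 620.]
503 396 [223.   7. 613.]
479 398 [225.  12. 598.]
639 399 [216. -14. 660.]
top 569
397 477 388 399
427 388 [236.  10. 192.]
436 389 [238.  -1. 209.]
438 390 [238.  -2. 218.]
433 391 [237.   6. 216.]
420 392 [234.  26. 203.]
444 392 [236.  -9. 227.]
427 393 [237.  18. 222.]
450 393 [238. -15. 242.]
426 394 [236.  20. 223.]
450 394 [238. -13. 248.]
419 395 [233.  31. 215.]
443 395 [235.  -4. 238.]
406 396 [228.  49. 194.]
429 396 [235.  19. 235.]
453 396 [239. -14. 260.]
412 397 [231.  43. 213.]
435 397 [236.  11. 244.]
459 397 [240. -19. 273.]
412 398 [230.  44. 216.]
435 398 [236.  13. 249.]
459 398 [240. -18. 276.]
406 399 [228.  53. 210.]
429 399 [235.  22. 246.]
453 399 [238. -10. 270.]
477 399 [243. -37. 302.]
```

```bash
python3 - <<'E'
from cell import manip
import cv2
p,d=manip.camera("wrist"); cv2.imwrite("pics/w0.png",p[:,:,::-1])
p=cv2.imread("pics/top0.png")[240:,280:]; cv2.imwrite("pics/topc.png",cv2.resize(p,None,fx=2,fy=2))
E
```

```text
(no output)
```

View pics/topc.png

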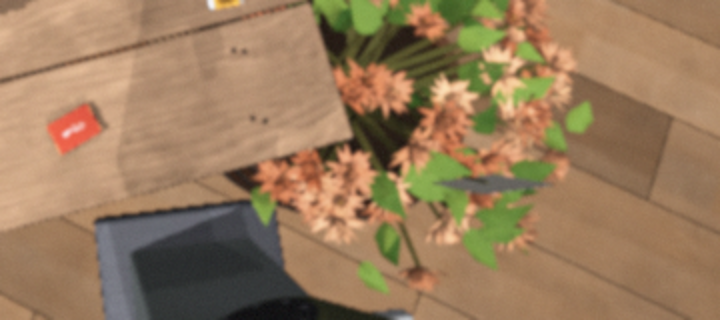

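View pics/w0.png

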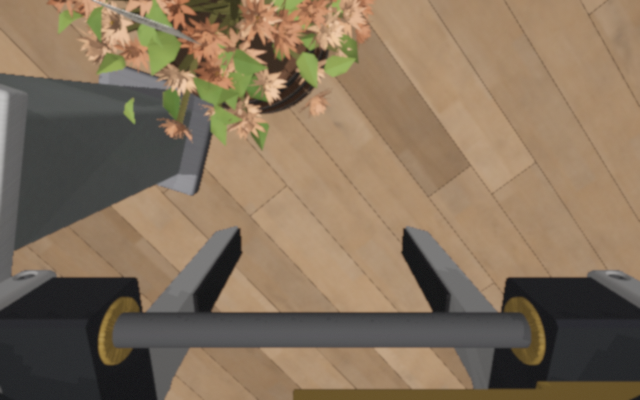

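```bash
python3 -m inch '{"grip":[1,1,1,1],"travel":[[3,5,1],[6,10,2],[9,14,3],[12,18,3.5]],"turn":[[0,0,-2],[0,0,-3],[0,0,-4],[0,0,-5]]}' 20; python3 - <<'E'
from cell import manip
import cv2,numpy as np
from h import cloud
p,d=manip.camera("scene"); cv2.imwrite("pics/s1.png",p[:,:,::-1])
s=manip.read_state(); print(s["clock"],s["eef_pos"],s["joints"],s["wrist_force"])
W=cloud(d,manip.calibration("scene")); k=(d>0)&(W[...,2]>190)&(W[...,0]<350); print(k.sum(),W[k].mean(0))
E
```

```text
clock: 0.95
eef_pos: [293.7, -340.8, 241.1]
eef_rot: [3.141, -0.001, 0.232]
wrist_force: [0.1, -0.7, 0.2]
finger_gap: 93.9
1.0 [ 296.05347811 -337.57727664  241.65667202] [-9.33250334e-01  4.19722187e-02  1.73753798e+00  1.36714102e-03
  1.36072122e+00  4.04306383e-01] [1.55383324 1.25286058 1.37152073]
47749 [194.18646115  87.70692414 702.00506794]
```

View pics/s1.png

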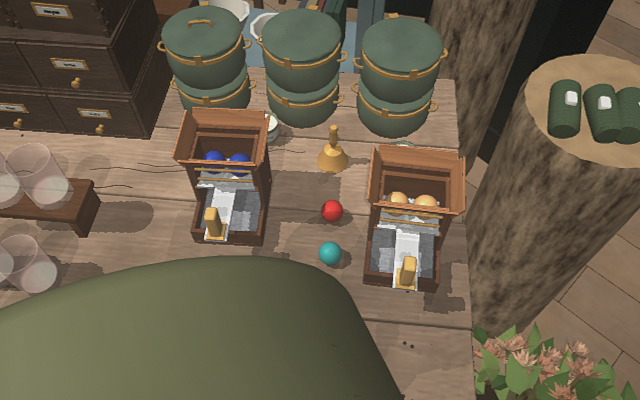

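The green bulk moved with the arm, so it is the arm's own shoulder and not an obstacle. Moving on.

```bash
python3 -m inch '{"grip":[0.4,0.3,0.2,0,0,0,0,0,0,0],"travel":[[3,5,0],[6,10,0],[9,15,0],[12,20,0],[15,25,0],[18,29,0],[20,32,0],[22,35,0],[22.1,35.1,0],[22.1,35.1,0]],"turn":[[0,0,-1],[0,0,-2],[0,0,-3],[0,0,-4],[0,0,-5],[0,0,-7],[0,0,-8],[0,0,-8.3],[0,0,-8.3],[0,0,-8.3]]}' 20; python3 - <<'E'
from cell import manip
import cv2,numpy as np
from h import cloud
p,d=manip.camera("wrist"); cv2.imwrite("pics/w2.png",p[:,:,::-1]); np.save("pics/w2.npy",d)
c=manip.calibration("wrist"); print([(np.round(r["bbox"]),round(r["p"],2)) for r in manip.look_for("wrist","cedar_gate")])
s=manip.read_state(); print(s["clock"],s["eef_pos"],s["eef_rot"],s["joints"])
W=cloud(d,c)
k=(d>0)&(W[...,2]>140)&(W[...,2]<158)&(abs(W[...,0]-517)<40)&(abs(W[...,1]-13)<40); q=W[k]
print(k.sum(),q.mean(0),q.min(0),q.max(0),cv2.minAreaRect(q[:,:2].astype(np.float32)))
E
```

```text
clock: 2.25
eef_pos: [516.8, 13.0, 241.5]
eef_rot: [3.141, -0.001, 0.088]
wrist_force: [-0.3, -0.7, 0.2]
finger_gap: 46.7
[(array([273.,  23., 375., 210.]), 0.75)]
2.35 [516.71098804  12.63021159 241.75999407] [ 3.14075340e+00 -1.80232442e-03  8.72232070e-02] [-4.61213344e-02  1.97796457e-01  1.56312993e+00 -6.03278096e-04
  1.37876840e+00  1.43756712e+00]
560 [519.49464749  11.28093767 148.85067337] [507.08746934   1.84960665 140.44485511] [530.488361    20.54739333 151.67218852] ((518.7205200195312, 11.29676342010498), (23.032766342163086, 17.445308685302734), 4.940030097961426)
```

View pics/w2.png

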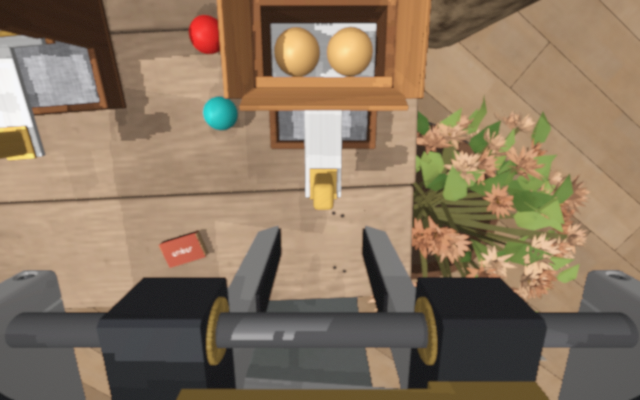

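```bash
python3 - <<'E'
from cell import manip
print(manip.calibration("wrist")["world_from_camera"].round(2), manip.read_state()["eef_pos"])
E
```

```text
[[ 9.0000e-02  9.6000e-01  2.6000e-01  5.9226e+02]
 [-1.0000e+00  8.0000e-02  2.0000e-02  1.8990e+01]
 [-0.0000e+00 -2.6000e-01  9.7000e-01  4.2097e+02]
 [ 0.0000e+00  0.0000e+00  0.0000e+00  1.0000e+00]] [516.71098804  12.63021159 241.75999407]
```

The camera sits 180 mm above the TCP, so it clears the rim. Descending on the pull.

```bash
python3 -m inch '{"grip":[0,0,0,0,-1,-1,-1,-1],"travel":[[0.1,0,-5],[0.2,-0.1,-10],[0.2,-0.1,-13.2],[0.2,-0.1,-13.2],[0.2,-0.1,-13.2],[0.2,-0.1,-13.2],[0.2,-0.1,-13.2],[0.2,-0.1,-13.2]],"turn":[[0,0,0],[0,0,0],[0,0,0],[0,0,0],[0,0,0],[0,0,0],[0,0,0],[0,0,0]]}' 25
```

```text
clock: 3.35
eef_pos: [519.0, 11.6, 110.6]
eef_rot: [3.141, -0.003, 0.087]
wrist_force: [-1.7, -1.9, 7.0]
finger_gap: 17.7
```

Gripped (gap 17.7 mm). Pulling out 57 mm.

```bash
python3 -m inch '{"grip":[-1,-1,-1,-1,-1,-1,-1,-1,-1,-1],"travel":[[-1,-0.09,0],[-2,-0.17,0],[-3,-0.26,0],[-4,-0.35,0],[-5,-0.44,0],[-5.7,-0.5,0],[-5.7,-0.5,0],[-5.7,-0.5,0],[-5.7,-0.5,0],[-5.7,-0.5,0]],"turn":[[0,0,0],[0,0,0],[0,0,0],[0,0,0],[0,0,0],[0,0,0],[0,0,0],[0,0,0],[0,0,0],[0,0,0]]}'; python3 - <<'E'
from cell import manip
import cv2
p,d=manip.camera("wrist"); cv2.imwrite("pics/w3.png",p[:,:,::-1])
E
```

```text
clock: 4.6
eef_pos: [462.2, 6.5, 110.6]
eef_rot: [3.14, -0.003, 0.087]
wrist_force: [-0.9, -3.0, 0.9]
finger_gap: 17.7
```

View pics/w3.png

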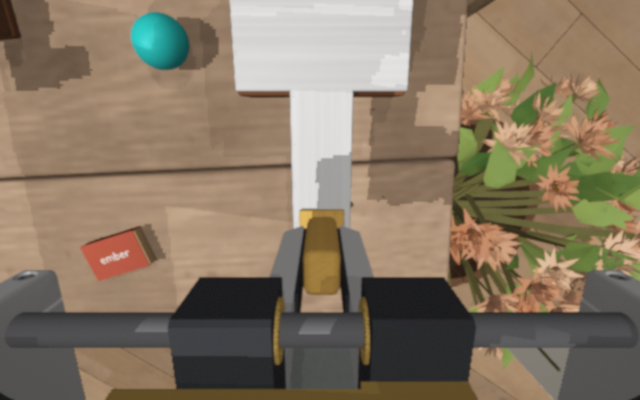

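```bash
python3 - <<'E'
from cell import manip
import cv2,numpy as np
o=[]
for n,(l,t,r,b) in dict(scene=(340,130,490,310),top=(330,130,440,262)).items():
    p,d=manip.camera(n); o.append(cv2.resize(p[t:b,l:r,::-1],(400,480),interpolation=cv2.INTER_CUBIC))
cv2.imwrite("pics/b4.png",np.hstack(o))
E
```

```text
(no output)
```

View pics/b4.png

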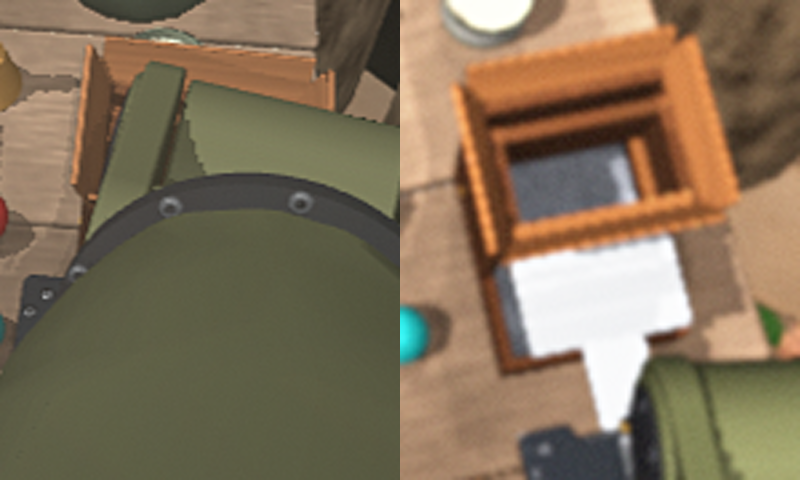

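The top view shows the bin empty; the balls have rolled forward under the gate plate. Pushing the gate shut.

```bash
python3 -m inch '{"grip":[-1,-1,-1,-1,-1,-1,-1,-1,-1,-1],"travel":[[1,0.09,0],[2,0.17,0],[3,0.26,0],[4,0.35,0],[5,0.44,0],[5.5,0.48,0],[5.7,0.5,0],[5.8,0.51,0],[5.8,0.51,0],[5.8,0.51,0]],"turn":[[0,0,0],[0,0,0],[0,0,0],[0,0,0],[0,0,0],[0,0,0],[0,0,0],[0,0,0],[0,0,0],[0,0,0]]}'
```

```text
clock: 6.0
eef_pos: [519.2, 11.6, 110.6]
eef_rot: [3.141, -0.001, 0.087]
wrist_force: [-9.8, -2.0, 7.5]
finger_gap: 17.9
```

```bash
python3 -m inch '{"grip":[-1,-1,-1],"travel":[[0.2,0.02,0],[0.2,0.02,0],[0.2,0.02,0]],"turn":[[0,0,0],[0,0,0],[0,0,0]]}'
```

```text
clock: 6.38
eef_pos: [519.6, 11.6, 110.5]
eef_rot: [3.141, 0.003, 0.087]
wrist_force: [-13.6, -4.9, 10.3]
finger_gap: 18.3
```

It's on the stop (13.6 N for 0.4 mm). Releasing and retreating.

```bash
python3 -m inch '{"grip":[0,0,0,0,0,0,0,0,0,0],"travel":[[0,0,0],[0,0,0],[0,0,0],[0,0,4],[0,0,8],[0,0,13],[-1,-5,13],[-2,-10,13],[-3,-15,13],[-4,-20,13]],"turn":[[0,0,0],[0,0,0],[0,0,0],[0,0,0],[0,0,0],[0,0,0],[0,0,0],[0,0,0],[0,0,0],[0,0,0]]}'; python3 -m inch '{"grip":[0,0,0,0],"travel":[[-4,-5,0],[-8,-10,0],[-11,-14,0],[-11,-14,0]],"turn":[[0,0,0],[0,0,0],[0,0,0],[0,0,0]]}'; python3 - <<'E'
from cell import manip
import cv2,numpy as np
from h import cloud
o=[]
for n,(l,t,r,b) in dict(scene=(340,130,490,310),top=(330,130,440,262)).items():
    p,d=manip.camera(n); o.append(cv2.resize(p[t:b,l:r,::-1],(400,480),interpolation=cv2.INTER_CUBIC))
    cv2.imwrite(f"pics/{n}5.png",p[:,:,::-1])
    W=cloud(d,manip.calibration(n)); k=(d>0)&(W[...,2]>142)&(W[...,2]<158)&(abs(W[...,0]-510)<40)&(abs(W[...,1]-13)<30);q=W[k]
    print(n,k.sum(),q.mean(0) if k.any() else 0,cv2.minAreaRect(q[:,:2].astype(np.float32)) if k.any() else 0)
    d0=np.load(f"pics/{n}0.npy"); W=cloud(d0,manip.calibration(n)); k=(d0>0)&(W[...,2]>142)&(W[...,2]<158)&(abs(W[...,0]-510)<40)&(abs(W[...,1]-13)<30);q=W[k]
    print(" start",k.sum(),q.mean(0),cv2.minAreaRect(q[:,:2].astype(np.float32)))
cv2.imwrite("pics/b5.png",np.hstack(o))
E
```

```text
clock: 7.62
eef_pos: [479.1, -189.9, 240.5]
eef_rot: [3.14, 0.003, 0.087]
wrist_force: [0.4, 0.8, 0.5]
finger_gap: 46.9
clock: 8.12
eef_pos: [367.3, -332.0, 240.5]
eef_rot: [3.14, 0.003, 0.083]
wrist_force: [1.1, 0.1, -0.3]
finger_gap: 46.9
scene 207 [515.09448095  14.62595169 147.96073561] ((516.0606689453125, 14.428954124450684), (24.10247802734375, 18.048004150390625), 2.2620460987091064)
 start 209 [514.94030853  14.6081407  148.04979949] ((516.1875, 14.12664794921875), (24.42443084716797, 17.946687698364258), 4.925299644470215)
top 105 [518.20414901  12.70469568 148.79327172] ((518.4286499023438, 11.807671546936035), (23.628192901611328, 18.338924407958984), 3.594630718231201)
 start 103 [518.36786496  12.82466265 149.31609552] ((518.7258911132812, 12.382941246032715), (23.100990295410156, 18.318016052246094), 0.3871431052684784)
```

View pics/b5.png

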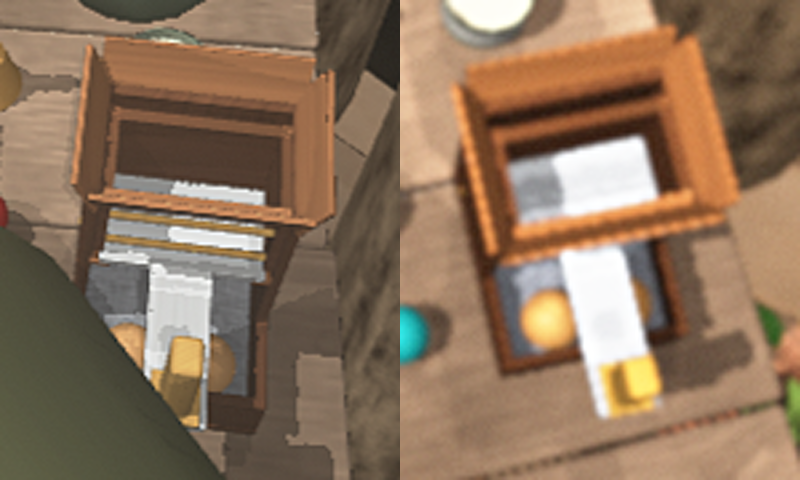

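View pics/top5.png

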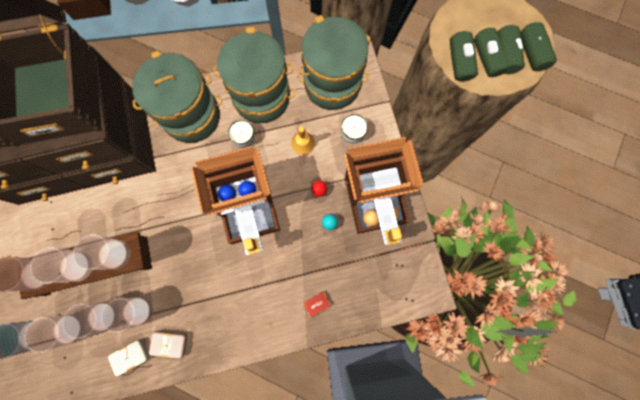

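Both pale balls lie in the tray, in top5 at about (371,217) and behind the tongue at (395,213). The pull is back where it started to within 0.3 mm, and the blue dispenser is unchanged. Handing in.

```bash
python3 - <<'E'
from cell import manip
s=manip.read_state(); print(s["clock"],s["wrist_force"]); print(manip.sign_off())
E
```

```text
8.225 [-0.42630197  0.18963887  0.42737471]
the job is handed in; nothing more can be done
None
```

The job is done and handed in at 8.2 s. I pulled the cedar gate out about 57 mm, both pale balls dropped into the tray, and I pushed the gate back to its stop, let go and moved clear.

- **Balls:** the last pictures show the cedar bin empty and both balls in the tray, one of them partly hidden behind the gate's tongue.
- **Gate:** the brass pull measured within about 0.3–0.6 mm of its starting place. While closing, the push force reached 13.6 N for 0.4 mm of movement, well above the gate's 2–4 N sliding force.
- **Other things:** the blue gate and the red and turquoise balls look unmoved in the last picture. The wrist force was near zero at hand-in.
- **Disagreement:** the scene and top cameras differed by about 2 mm on the pull's position, which is within their calibration. No check failed.

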